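Flip the walnut canister's lid over and snap it shut

ROBOT

A 6-joint arm with a two-finger parallel gripper is mounted at the origin on the work surface. World frame = base frame: x ahead of the robot, y to its left, z up, the work surface at z = 0. Lengths are in m, angles in degrees, forces in N, time in s.
With the tool pointing down it reaches from about 0.375 to 0.9 m from the base axis. Payload 3.1 kg.
Tool frame: the origin (TCP) lies between the finger pads; the fingertips stand 19 mm ahead of it and the grasp point (between the pads) is the TCP; z points along the fingers, x is the direction in which the jaws open and shut, and the axes are right-handed (so a half turn about z gives the same grasp; the last joint's range is limited). The gripper opens to 87 mm and grips with 3 to 60 N. Pads are 19 mm wide; open, the fingers measure 117 mm over their backs; the gripper's body (75 mm by 190 mm) begins 51 mm behind the grasp point.
Start: joints at [59.788, 30.224, 82.088, -0, 67.689, -10.227], TCP at [0.214, 0.587, 0.242] pointing down, gripper open.
Joint ranges: [-176.69, 176.69], [-43.24, 126.21], [12.49, 139.97], [-82, 262], [0, 151.66], [-163.58, 163.58]. Speed limits (degrees/s): [159.86, 159.86, 180, 180, 180, 180].

INTERFACE

Orientations are given as a 3x3 rotation matrix whose columns are the frame's x, y, z axes.
In Python, from rig import read_state, capture, camera_info, hand_in, spot_in, silhouettes gives the robot as it stands.
- The arm moves only by the shell command python3 -m jog 'ROWS'. ROWS is text: rows parted by semicolons, each of 7 numbers parted by spaces: the shift along the tool's x, y, z in m, then the turn, a rotation vector about the tool's x, y, z in degrees, then the opening, from 0 (shut) to 1 (fully open). A call has 1 to 8 rows; each row is the pose to reach, as a shift and turn from the pose commanded when the call began, along the tool's axes at that moment; what a row does not reach only later rows make up. A row lasts 1/8 s, in which the tool goes at most 62.5 mm and 10.7 degrees, less where a joint would pass 70% of its speed; a pose out of reach is approached as far as the arm can. A call with a gripper value outside its range is refused whole. The fingers move at their own pace and stop on an object; the grip force is fixed at half the most. Time passes only in rows, so rows that repeat a pose let the fingers close. It gives the time, the measured TCP pose, the force and the opening at its end, in the units of the state.
- read_state(): the state, without advancing time (a new reading comes with each control period).
- capture(name): name is "scene" or "top"; returns (picture, depth): 420x560x3 uint8, red, green, blue; 420x560 float32, m along the optical axis (not along the pixel's ray), 0 where there is no reading.
- camera_info(name): a dict with "vfov" (degrees; the focal length in pixels is half the picture's height over the tangent of half this angle, whatever the lens; pixels are square), "cx", "cy" (the principal point, pixels), "R" (3x3) and "t" (3): a world point X has camera coordinates R X + t. Camera axes: x right, y down, z forward; pixel columns grow to the right and rows downward; lengths in m; the calibration is good to about 2 mm. A picture is of the moment at which its call begins. camera_info takes no time and is no camera call.
- hand_in(): hands the job in, once; it reports no verdict.
Trained networks look in the newest picture that a camera, given by its name, has taken for a name from the list of things; names that differ only in an ending like _2 or _b are one class to them, and where a whole thing is asked for, a point or a joint stands for the part that bears it (a point fixed in the world has none). Each returns a list of dicts, best first, with "score" (0 to 1); they miss things now and then, are a little off and sometimes report something else, mostly with a low value. They report only what shows in the picture. A call takes as long as a camera call. They do not tell look-alikes from the thing itself.
- spot_in(label, camera): "centre" ([x, y, z] in m, in world coordinates, good to about 4 mm: the middle of the surface that is visible of it).
- silhouettes(label, camera): "region" (420x560 bool, what is visible of it).
The state is a dict: "time_s": time; "joint_positions": joint angles; "qvel": joint speeds; "tau": joint torques, N m; "position": TCP position; "tcp_rot": TCP orientation; "force": force on the tool from outside, world axes, zero at the start; "moment": the same for the moment, N m; "opening": opening from 0.0 (shut) to 1.0 (fully open).
Only numpy, scipy, OpenCV 4.12 (cv2) and the standard library are available. Lean on these libraries where they do the work, as an engineer would, in place of code of your own. Each camera call takes 0.05 s, during which the arm holds its last target.

TASK

Close the blue walnut canister: with the fingertips, push its standing-open lid over from behind until it lies on the canister, then press down on its front part until it snaps fully shut. Grip nothing and touch the lid only on its outside, keeping the fingers off its inner (food) side. Leave the canister standing in its place, and leave the lazy Susan, sauce dish, rolling pin and ladle rest undisturbed.

Things in the scene. Friction and masses are not known exactly. Their poses are not given: they have to be found in the camera images.
- canister: Loose blue plastic canister standing on the table, rounded-square, 140 mm front to back (x) by 120 mm wide (y), rim 130 mm above the table, 0.6 to 1 kg with lid and walnuts. Origin: centre of its underside, on the table. Its own x axis points from its front to its back, where the lid is hinged (so the front faces the robot when its yaw is 0); z is up.
- hinge_line (a point): Middle of the lid's hinge line, fixed on the canister 74.5 mm behind its centre (+x of the canister) and 128 mm above the table; the hinge line runs along the canister's y.
- lid (a joint): Lid angle in rad: 0 shut and snapped, 1.57 upright, up to 2.15 leaning back (stop). The hinge is stiff (0.075 N m): the lid stays where it is left. Pushed down, a bead inside the lid's front skirt meets a springy nib on the canister's front wall at about 0.06 rad; pressing the front of the lid with roughly 5 to 8 N rides over it, and the lid snaps down to 0 and is held.
- lid_front (a point): Point on the lid's flat outer face, mid-width, 12 mm in from the front (free) edge and 141 mm from the hinge line. This is where to press; its own z axis points out of the outer face, its x axis from the front edge towards the hinge.
- lid_middle (a point): Centre of the lid's flat outer face, 77 mm from the hinge line. The lid is a shallow blue cap: a plate reaching 153 mm from the hinge line to its free front edge, 132 mm wide, with a skirt 14 mm deep on its front and sides. The flat outer face lies 6 mm outside the hinge line (134 mm above the table when shut).
- lid_inside: The inner (food) side of the lid: underside of the plate, inner faces of the skirt and a grey sealing rib. Origin on the hinge line. Not to be touched by the fingers.
- lazy_susan: Bystander: wooden lazy Susan on a steel foot, 260 mm across, tray top 28 mm above the table; origin at the centre of its foot, on the table. The tray turns freely.
- sauce_dish: Bystander: white ceramic sauce dish, 90 mm across and 24 mm high, on the lazy Susan's tray off its centre; origin at the centre of its underside.
- rolling_pin: Bystander: tapered wooden rolling pin lying on the far part of the table, 300 mm long (along its y) and 29 mm thick; origin under its middle.
- ladle_rest: Bystander: steel ladle rest, a round shallow dish with a straight handle trough, 205 mm long (x) by 105 mm wide, 14 mm high, lying on the far left part of the table; origin on its underside near its middle.
Not all that is in view belongs to the job. Leave any green or yellow look-alike of the canister alone.

How it is judged:
By the outcome, as a careful person would: the job done as asked, in the order asked, and still so for the second after the job is handed in, with the robot touching nothing.
It also fails if it takes over 38 s, if anything falls off the work surface, if the arm or the gripper's body presses on something with over 40 N, if the wrist force passes 120 N, or if a joint passes its speed limit or range.

## Working session

There is one attempt and no reset: what is moved stays moved. The work goes in short steps, Python scripts to look and compute and a shell command to move; the robot and the scene stay as the last step left them, time stands still between calls to the robot, and variables do not carry over. Pictures are saved under pics/ and viewed, and the job is handed in when it is done.

```bash
mkdir -p pics; ls
cat > h.py <<'E'
import numpy as np, cv2
from rig import *
def K(n):
    c=camera_info(n); f=210/np.tan(np.radians(c["vfov"])/2); return f,c["cx"],c["cy"],np.array(c["R"]),np.array(c["t"])
def world(n,d):
    f,cx,cy,R,t=K(n); v,u=np.mgrid[:420,:560]
    P=np.stack([(u-cx)/f*d,(v-cy)/f*d,d],-1); W=(P-t)@R; W[d==0]=np.nan; return W
def proj(n,X):
    f,cx,cy,R,t=K(n); c=R@np.array(X)+t; return c[0]/c[2]*f+cx,c[1]/c[2]*f+cy
E
python3 - <<'E'
from h import *
for n in("scene","top"):
    p,d=capture(n); cv2.imwrite(f"pics/{n}0.png",p[...,::-1]); np.save(f"{n}0.npy",d); np.save(f"{n}0p.npy",p)
for l in("canister","lid","lid_inside","hinge_line"):
    for n in("scene","top"):
        for r in spot_in(l,n): print(l,n,r["score"],np.round(r["centre"],3),np.round(proj(n,r["centre"])))
s=read_state();print(s)
E
```

```text
pics
canister scene 0.92 [ 0.573 -0.483  0.135] [198. 345.]
canister scene 0.77 [ 0.356 -0.404  0.136] [135. 275.]
canister scene 0.67 [ 0.768 -0.35   0.134] [310. 329.]
canister scene 0.58 [ 0.495 -0.185  0.087] [236. 237.]
canister top 0.94 [ 0.336 -0.384  0.134] [419. 312.]
canister top 0.8 [ 0.749 -0.322  0.135] [382. 128.]
canister top 0.7 [ 0.521 -0.202  0.131] [333. 230.]
canister top 0.61 [ 0.559 -0.458  0.134] [447. 210.]
canister top 0.15 [0.476 0.153 0.039] [185. 253.]
lid scene 0.84 [ 0.761 -0.341  0.135] [308. 324.]
lid scene 0.72 [ 0.337 -0.398  0.134] [130. 270.]
lid scene 0.62 [ 0.565 -0.479  0.139] [195. 341.]
lid scene 0.57 [ 0.573 -0.254  0.257] [246. 230.]
lid top 0.63 [ 0.563 -0.238  0.203] [354. 209.]
lid top 0.61 [ 0.565 -0.475  0.135] [454. 207.]
lid top 0.59 [ 0.338 -0.393  0.132] [422. 311.]
lid_inside top 0.59 [ 0.554 -0.24   0.207] [355. 212.]
lid_inside top 0.39 [ 0.565 -0.241  0.205] [355. 207.]
hinge_line scene 0.9 [ 0.568 -0.482  0.132] [196. 345.]
hinge_line scene 0.87 [ 0.763 -0.345  0.135] [309. 326.]
hinge_line scene 0.69 [ 0.359 -0.405  0.134] [13
[... 306 characters left out ...]
  8.20899394e+01,  1.74058720e-03,
        6.76896249e+01, -1.02268337e+01]), 'qvel': array([ 0.03367537,  0.06975985, -0.10890038,  0.07538837,  0.01290696,
        0.041449  ]), 'tau': array([-7.72868716e-04, -4.39601648e+01, -1.76791281e+01,  6.33274158e-02,
        5.14971872e-02, -2.69717185e-05]), 'position': array([0.21354089, 0.58734083, 0.2415234 ]), 'tcp_rot': array([[ 3.41777140e-01,  9.39781029e-01, -6.14898609e-05],
       [ 9.39781029e-01, -3.41777143e-01, -4.97488139e-05],
       [-6.77688205e-05, -4.07839974e-05, -9.99999997e-01]]), 'force': array([-0.26781858, -0.74083416,  0.75717846]), 'moment': array([-0.01919392, -0.025931  , -0.03835885]), 'opening': 0.9962624219076713}
```

View pics/scene0.png

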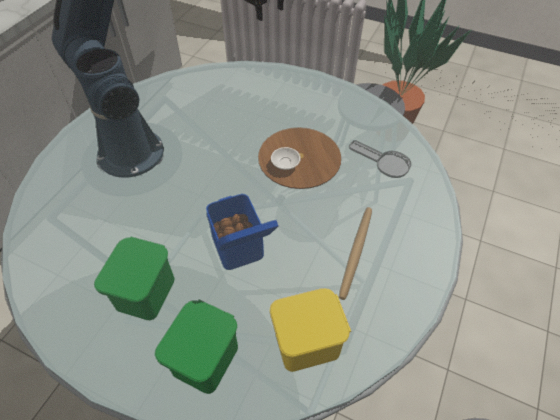

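View pics/top0.png

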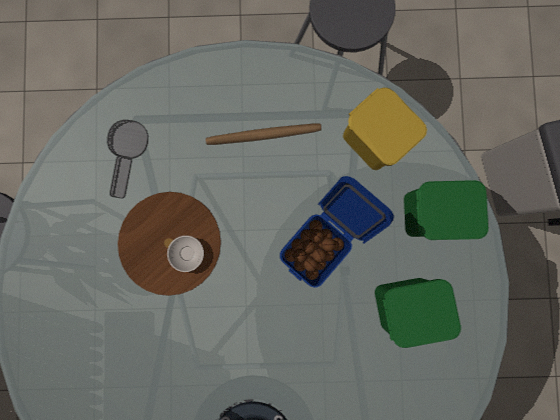

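Run:
```python
from h import *
p=np.load("top0p.npy")[130:330,270:500]; q=np.load("scene0p.npy")[140:380,90:390]
p=cv2.resize(p,None,fx=2,fy=2);cv2.imwrite("pics/crop_top.png",p[...,::-1])
q=cv2.resize(q,None,fx=2,fy=2);cv2.imwrite("pics/crop_scene.png",q[...,::-1])
```

```text
(no output)
```

View pics/crop_top.png

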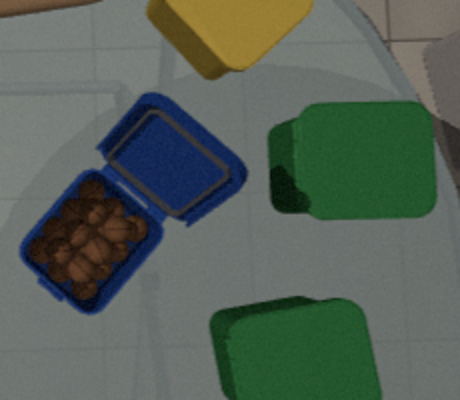

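View pics/crop_scene.png

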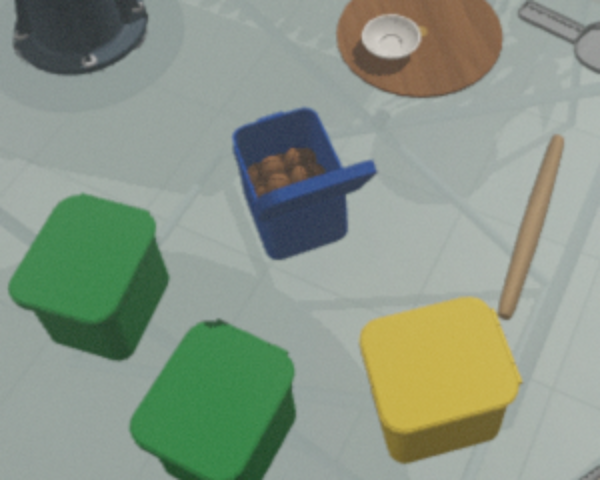

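Candidates in the top picture: blue open canister (316,250) with lid leaning back at (356,210), greens at (420,312) and (450,210), and yellow at (385,128). Only the blue one is open and shows walnuts, and the crops confirm it. Next I measure its pose and lid angle.

```bash
cat > fit.py <<'E'
from h import *
def blue(n,p,d):
    W=world(n,d); h=cv2.cvtColor(p,cv2.COLOR_RGB2HSV)
    m=(h[...,0]>105)&(h[...,0]<130)&(h[...,1]>120)
    m&=np.linalg.norm(W[...,:2]-[0.53,-0.22],axis=-1)<0.22
    return W,m
E
python3 - <<'E'
from fit import *
for n in("top","scene"):
    W,m=blue(n,np.load(n+"0p.npy"),np.load(n+"0.npy")); P=W[m]; P=P[~np.isnan(P[:,0])]
    print(n,len(P),np.percentile(P[:,2],[1,10,50,90,99]).round(3))
    rim=P[(P[:,2]>0.12)&(P[:,2]<0.136)]
    print(" rim",len(rim),cv2.minAreaRect(rim[:,:2].astype(np.float32)))
    L=P[P[:,2]>0.15]
    c=L.mean(0);u,s,v=np.linalg.svd(L-c);
    for _ in range(8):
        r=np.abs((L-c)@v[2]); k=L[r<0.006]; c=k.mean(0);v=np.linalg.svd(k-c)[2]
    nn=v[2]*np.sign(v[2][2]); print(" lid",len(L),len(k),c.round(4),nn.round(3),"tilt",np.degrees(np.arccos(nn[2])),"az",np.degrees(np.arctan2(nn[1],nn[0])), L.max(0).round(3),L.min(0).round(3))
E
```

```text
top 3680 [0.003 0.051 0.17  0.261 0.268]
 rim 477 ((0.4800354838371277, -0.16634783148765564), (0.11470247060060501, 0.15571457147598267), 47.458866119384766)
 lid 2171 1821 [ 0.5617 -0.2435  0.2039] [-0.66   0.61   0.438] tilt 64.0165553633436 az 137.27004810427084 [ 0.623 -0.171  0.271] [ 0.493 -0.303  0.15 ]
scene 631 [0.045 0.095 0.26  0.266 0.269]
 rim 119 ((0.46880850195884705, -0.15328827500343323), (0.11558855324983597, 0.11674560606479645), 48.30971908569336)
 lid 399 345 [ 0.579  -0.2606  0.262 ] [-0.658  0.612  0.438] tilt 64.00194953515317 az 137.09281787771985 [ 0.624 -0.206  0.27 ] [ 0.502 -0.303  0.163]
```

Run:
```python
from fit import *
yaw=np.radians(-42.8); ex=np.array([np.cos(yaw),np.sin(yaw)]); ey=np.array([-ex[1],ex[0]])
n="top"
W,m=blue(n,np.load(n+"0p.npy"),np.load(n+"0.npy")); P=W[m]; P=P[~np.isnan(P[:,0])]
a=P[:,:2]@ex; b=P[:,:2]@ey; z=P[:,2]
rim=(z>0.124)&(z<0.136)
print("rim a",np.percentile(a[rim],[1,5,50,95,99]).round(4)," b",np.percentile(b[rim],[1,5,50,95,99]).round(4))
for lo in np.arange(0.13,0.275,0.01):
    k=(z>lo)&(z<lo+.01)
    if k.sum()>5: print(lo.round(3),k.sum(),"a",np.percentile(a[k],[2,50,98]).round(4),"b",np.percentile(b[k],[2,98]).round(4))
n="scene"
W,m=blue(n,np.load(n+"0p.npy"),np.load(n+"0.npy")); P=W[m]; P=P[~np.isnan(P[:,0])]
a=P[:,:2]@ex; b=P[:,:2]@ey; z=P[:,2]
rim=(z>0.124)&(z<0.136)
print("rim a",np.percentile(a[rim],[1,5,50,95,99]).round(4)," b",np.percentile(b[rim],[1,5,50,95,99]).round(4))
for lo in np.arange(0.13,0.275,0.01):
    k=(z>lo)&(z<lo+.01)
    if k.sum()>5: print(lo.round(3),k.sum(),"a",np.percentile(a[k],[2,50,98]).round(4),"b",np.percentile(b[k],[2,98]).round(4))
```

```text
rim a [0.3879 0.3906 0.5112 0.5375 0.5397]  b [0.147  0.1479 0.2063 0.2604 0.2613]
0.13 214 a [0.3933 0.5325 0.5457] b [0.1472 0.261 ]
0.14 131 a [0.5453 0.5478 0.5503] b [0.1432 0.2636]
0.15 174 a [0.5434 0.5527 0.5561] b [0.1419 0.2641]
0.16 163 a [0.5445 0.5577 0.5613] b [0.1416 0.2645]
0.17 187 a [0.5484 0.563  0.5666] b [0.1419 0.268 ]
0.18 184 a [0.5535 0.5681 0.5721] b [0.1417 0.2677]
0.19 205 a [0.5591 0.5734 0.5768] b [0.1418 0.2671]
0.2 206 a [0.5647 0.5785 0.582 ] b [0.1418 0.2649]
0.21 209 a [0.5689 0.5836 0.587 ] b [0.1418 0.2669]
0.22 223 a [0.5743 0.5889 0.5927] b [0.1421 0.2679]
0.23 139 a [0.5787 0.593  0.5963] b [0.1416 0.2674]
0.24 44 a [0.5828 0.5978 0.5993] b [0.1406 0.2699]
0.25 54 a [0.5882 0.5956 0.6054] b [0.1415 0.2683]
0.26 378 a [0.595  0.601  0.6083] b [0.1507 0.2582]
rim a [0.3917 0.3921 0.4388 0.4974 0.5054]  b [0.1491 0.1494 0.1954 0.2634 0.2639]
0.13 38 a [0.3928 0.4442 0.5033] b [0.1493 0.2632]
0.24 7 a [0.5896 0.6    0.602 ] b [0.1417 0.1471]
0.25 63 a [0.5924 0.6036 0.6082] b [0.1439 0.2692]
0.26 317 a [0.5957 0.6025 0.6088] b [0.1532 0.2595]
```

Fit: canister yaw −42.8°, hinge at a=0.5365 along its x axis, mid-width b=0.205, lid about 116° open. The outer tip is predicted at a=0.609 and measured at 0.608; the rim is at z≈0.13. I'll bring shut fingers around behind the lid.

```bash
cat > st.py <<'E'
from h import *
yaw=np.radians(-42.8); ex=np.array([np.cos(yaw),np.sin(yaw)]); ey=np.array([-ex[1],ex[0]])
def to(a,b,z,yawdeg=47.2):
    s=read_state(); X=np.array([*(a*ex+b*ey),z]); R=s["tcp_rot"]
    d=R.T@(X-s["position"]); cur=np.degrees(np.arctan2(R[1,0],R[0,0]))
    print("shift",d.round(4),"turn z",round(cur-yawdeg,2))
def where():
    s=read_state();p=s["position"];F=s["force"]
    print("t",s["time_s"],"a",round(p[:2]@ex,4),"b",round(p[:2]@ey,4),"z",round(p[2],4),"F a,b,z",round(F[:2]@ex,2),round(F[:2]@ey,2),round(F[2],2),"op",round(s["opening"],2))
E
python3 -m jog '-0.433 0.675 -0.093 0 0 22.8 0;-0.433 0.675 -0.093 0 0 22.8 0;-0.433 0.675 -0.093 0 0 22.8 0;-0.433 0.675 -0.093 0 0 22.8 0;-0.433 0.675 -0.093 0 0 22.8 0;-0.433 0.675 -0.093 0 0 22.8 0;-0.433 0.675 -0.093 0 0 22.8 0;-0.433 0.675 -0.093 0 0 22.8 0'
python3 -c "
from st import *
where(); to(0.55,0.44,0.335); to(0.66,0.205,0.335)"
```

```text
time_s: 1.5
position: [0.5159, 0.1907, 0.2997]
tcp_rot: [[0.679, 0.734, 0.001], [0.734, -0.679, 0.0], [0.001, 0.0, -1.0]]
force: [0.8, -0.0, -0.5]
opening: 0.174
t 1.5 a 0.2489 b 0.4905 z 0.2997 F a,b,z 0.61 0.55 -0.5 op 0.17
shift [-0.0505  0.3011 -0.0352] turn z 0.0
shift [-0.2855  0.4111 -0.0354] turn z 0.0
```

```bash
python3 -m jog '-0.05 0.34 -0.035 0 0 0 0;-0.05 0.34 -0.035 0 0 0 0;-0.05 0.34 -0.035 0 0 0 0;-0.05 0.34 -0.035 0 0 0 0;-0.05 0.34 -0.035 0 0 0 0;-0.05 0.34 -0.035 0 0 0 0'
python3 -m jog '-0.235 0.07 0 0 0 0 0;-0.235 0.07 0 0 0 0 0;-0.235 0.07 0 0 0 0 0;-0.235 0.07 0 0 0 0 0;-0.235 0.07 0 0 0 0 0'
python3 -c "
from st import *
where(); to(0.66,0.205,0.26)"
```

```text
time_s: 2.25
position: [0.732, -0.0786, 0.334]
tcp_rot: [[0.681, 0.732, 0.001], [0.732, -0.681, -0.001], [0.0, 0.001, -1.0]]
force: [-0.1, 0.6, -0.4]
opening: 0.008
time_s: 2.88
position: [0.6199, -0.2998, 0.334]
tcp_rot: [[0.684, 0.729, -0.001], [0.729, -0.684, -0.001], [-0.001, 0.0, -1.0]]
force: [0.8, 0.2, -0.7]
opening: 0.007
t 2.875 a 0.6586 b 0.2012 z 0.334 F a,b,z 0.46 0.73 -0.67 op 0.01
shift [0.0039 0.0014 0.074 ] turn z -0.36
```

```bash
python3 -m jog '0.003 0 0.04 0 0 0 0;0.003 0 0.074 0 0 0 0;0.003 0 0.074 0 0 0 0;0.003 0 0.074 0 0 0 0'
python3 - <<'E'
from st import *
where()
for n in("scene","top"):
    p,d=capture(n); cv2.imwrite(f"pics/{n}1.png",cv2.resize(p[140:300,150:430],None,fx=2.5,fy=2.5)[...,::-1])
E
```

```text
time_s: 3.38
position: [0.6252, -0.2928, 0.2615]
tcp_rot: [[0.679, 0.735, 0.002], [0.735, -0.679, -0.001], [0.0, 0.002, -1.0]]
force: [0.2, -0.7, 0.5]
opening: 0.006
t 3.375 a 0.6577 b 0.21 z 0.2615 F a,b,z 0.6 -0.38 0.54 op 0.01
```

View pics/scene1.png

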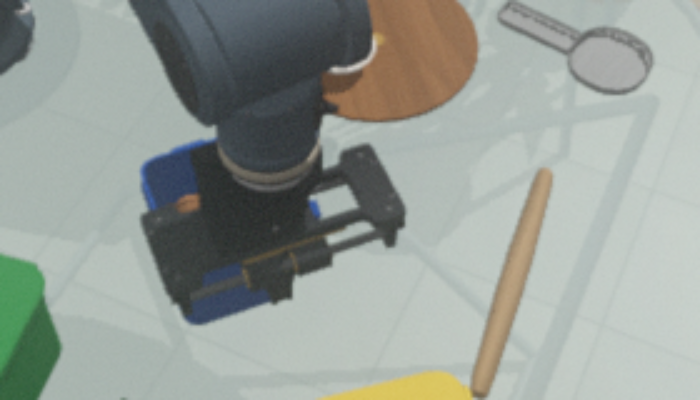

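View pics/top1.png

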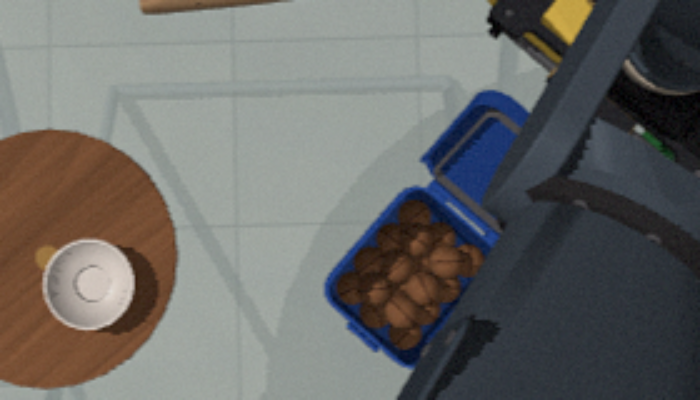

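```bash
python3 -m jog '-0.004 -0.02 0 0 0 0 0;-0.004 -0.035 0 0 0 0 0;-0.004 -0.05 0 0 0 0 0;-0.004 -0.065 0 0 0 0 0;-0.004 -0.080 0 0 0 0 0'
python3 - <<'E'
from st import *
where()
E
```

```text
time_s: 4.1
position: [0.5635, -0.2419, 0.2622]
tcp_rot: [[0.679, 0.734, 0.004], [0.734, -0.679, -0.003], [0.001, 0.005, -1.0]]
force: [1.1, -0.7, 0.2]
opening: 0.006
t 4.1 a 0.5778 b 0.2054 z 0.2622 F a,b,z 1.28 0.19 0.23 op 0.01
```

```bash
python3 -m jog '0 -0.015 0 0 0 0 0;0 -0.03 0 0 0 0 0;0 -0.042 0.001 0 0 0 0;0 -0.055 0.002 0 0 0 0'
python3 - <<'E'
from st import *
where()
for n in("scene","top"):
    p,d=capture(n); cv2.imwrite(f"pics/{n}2.png",cv2.resize(p[140:300,150:430],None,fx=2.5,fy=2.5)[...,::-1])
E
```

```text
time_s: 4.6
position: [0.5218, -0.2037, 0.258]
tcp_rot: [[0.679, 0.734, 0.0], [0.734, -0.679, -0.0], [0.0, 0.0, -1.0]]
force: [0.6, -0.1, -0.1]
opening: 0.001
t 4.6 a 0.5213 b 0.2051 z 0.258 F a,b,z 0.46 0.36 -0.1 op 0.0
```

View pics/scene2.png

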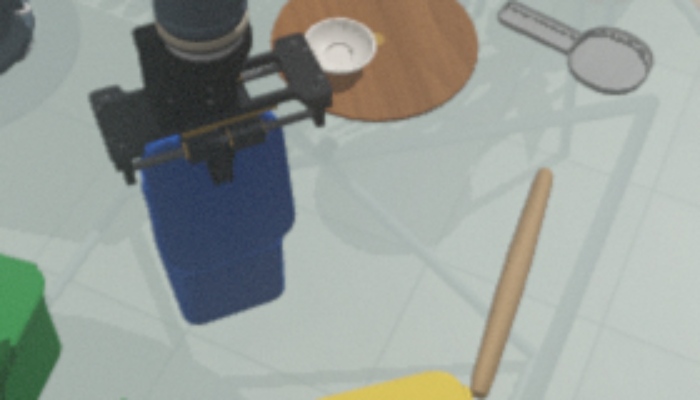

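View pics/top2.png

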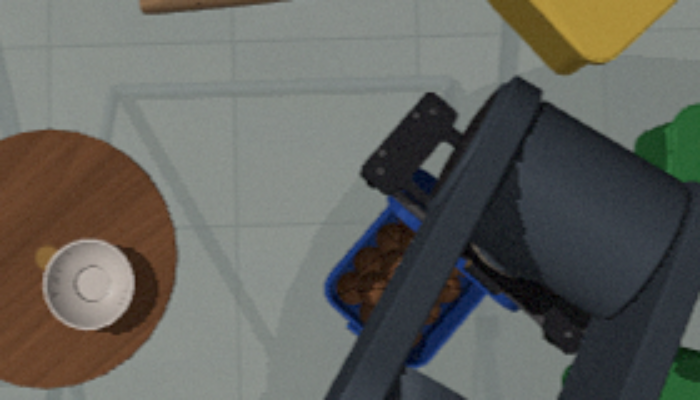

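The scene view shows the lid upright and slightly past, with the fingertip at about crop (222,170) on its outer face. I'll follow the arc down.

```bash
python3 -m jog '0 -0.015 0.002 0 0 0 0;0 -0.029 0.006 0 0 0 0;0 -0.043 0.0125 0 0 0 0;0 -0.057 0.021 0 0 0 0;0 -0.07 0.031 0 0 0 0;0 -0.081 0.043 0 0 0 0;0 -0.088 0.052 0 0 0 0;0 -0.094 0.062 0 0 0 0'
python3 - <<'E'
from st import *
where()
for n in("scene",):
    p,d=capture(n); cv2.imwrite(f"pics/{n}3.png",cv2.resize(p[140:300,150:430],None,fx=2.5,fy=2.5)[...,::-1])
E
```

```text
time_s: 5.7
position: [0.453, -0.1401, 0.1957]
tcp_rot: [[0.679, 0.734, 0.0], [0.734, -0.679, -0.0], [0.0, 0.0, -1.0]]
force: [-0.3, -1.1, 0.7]
opening: 0.007
t 5.7 a 0.4276 b 0.205 z 0.1957 F a,b,z 0.56 -1.01 0.72 op 0.01
```

View pics/scene3.png

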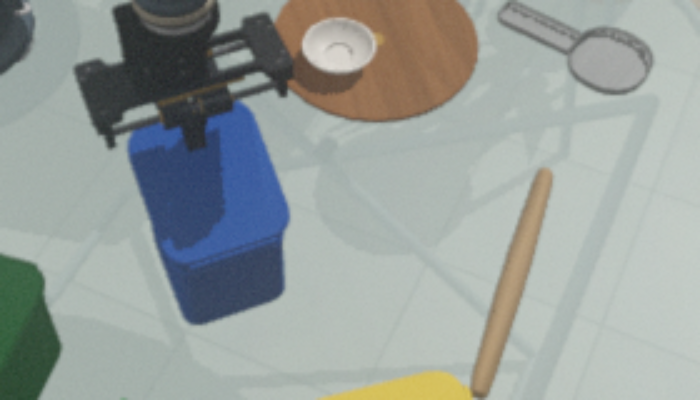

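The lid lies about 20° open with the finger on its outside. I'll lay it down onto the nib while moving out to the front press point.

```bash
python3 -m jog '0 -0.0085 0.0156 0 0 0 0;0 -0.0135 0.0235 0 0 0 0;0 -0.021 0.027 0 0 0 0;0 -0.030 0.030 0 0 0 0;0 -0.030 0.034 0 0 0 0;0 -0.030 0.034 0 0 0 0'
python3 -c "
from st import *
where()"
```

```text
time_s: 6.5
position: [0.4315, -0.1201, 0.1621]
tcp_rot: [[0.679, 0.734, 0.0], [0.734, -0.679, -0.0], [0.0, 0.0, -1.0]]
force: [0.0, 0.3, -0.4]
opening: 0.003
t 6.5 a 0.3982 b 0.2051 z 0.1621 F a,b,z -0.15 0.22 -0.38 op 0.0
```

Tip z is 0.143 with the lid at about 0.06 rad, just at the nib. Now I press slowly.

```bash
for i in 1; do
python3 -m jog '0 0.001 0.002 0 0 0 0;0 0.001 0.004 0 0 0 0;0 0.001 0.004 0 0 0 0'
python3 -m jog '0 0 0.002 0 0 0 0;0 0 0.002 0 0 0 0'
python3 -m jog '0 0 0.002 0 0 0 0;0 0 0.002 0 0 0 0'; done
python3 -c "
from st import *
where()"
```

```text
time_s: 6.88
position: [0.4323, -0.1209, 0.158]
tcp_rot: [[0.679, 0.734, 0.0], [0.734, -0.679, -0.0], [-0.0, 0.001, -1.0]]
force: [-0.5, 0.0, 0.9]
opening: 0.006
time_s: 7.12
position: [0.4323, -0.1209, 0.1559]
tcp_rot: [[0.679, 0.734, 0.0], [0.734, -0.679, -0.0], [-0.0, 0.0, -1.0]]
force: [-0.3, 0.5, 0.1]
opening: 0.006
time_s: 7.38
position: [0.432, -0.1207, 0.154]
tcp_rot: [[0.679, 0.734, -0.0], [0.734, -0.679, 0.0], [-0.0, -0.0, -1.0]]
force: [-0.3, 0.3, 0.2]
opening: 0.004
t 7.375 a 0.399 b 0.205 z 0.154 F a,b,z -0.47 0.0 0.17 op 0.0
```

```bash
python3 -m jog '0 0 0.002 0 0 0 0;0 0 0.002 0 0 0 0'
python3 -m jog '0 0 0.001 0 0 0 0;0 0 0.001 0 0 0 0'
python3 -m jog '0 0 0.001 0 0 0 0;0 0 0.001 0 0 0 0' | grep -E "pos|force"
```

```text
time_s: 7.62
position: [0.4322, -0.1208, 0.1532]
tcp_rot: [[0.679, 0.734, 0.001], [0.734, -0.679, -0.0], [0.0, 0.001, -1.0]]
force: [-2.0, 0.9, 9.9]
opening: 0.006
time_s: 7.88
position: [0.4322, -0.1208, 0.153]
tcp_rot: [[0.679, 0.734, 0.001], [0.734, -0.679, -0.001], [0.0, 0.001, -1.0]]
force: [-3.5, 1.3, 17.7]
opening: 0.006
position: [0.4323, -0.1208, 0.1528]
force: [-5.1, 1.6, 26.5]
```

Rigid stop at tip z 0.134, exactly the shut height, with 26 N. I'll lift straight off and check.

```bash
python3 -m jog '0 0 -0.02 0 0 0 0;0 0 -0.08 0 0 0 0;0 0 -0.14 0 0 0 0;0 0 -0.16 0 0 0 0' | grep -E "time|pos|force"
python3 -m jog '0.25 -0.12 -0.02 0 0 0 0;0.25 -0.12 -0.02 0 0 0 0;0.25 -0.12 -0.02 0 0 0 0;0.25 -0.12 -0.02 0 0 0 0;0.25 -0.12 -0.02 0 0 0 0;0.25 -0.12 -0.02 0 0 0 0' | grep -E "time|pos|force"
cat > chk.py <<'E'
from fit import *
from st import ex,ey
for n in("top","scene"):
    p,d=capture(n); cv2.imwrite(f"pics/{n}4.png",p[...,::-1])
    W,m=blue(n,p,d); P=W[m]; P=P[~np.isnan(P[:,0])]; a=P[:,:2]@ex;b=P[:,:2]@ey;z=P[:,2]
    k=(z>.12)
    c=P[k].mean(0); v=np.linalg.svd(P[k]-c)[2][2]; v*=np.sign(v[2])
    print(n,k.sum(),"normal along a,b deg",np.degrees([v[:2]@ex,v[:2]@ey]).round(2),"z",np.percentile(z[k],[5,50,95]).round(4))
    for lo,hi in((.38,.41),(.41,.45),(.45,.49),(.49,.53),(.53,.55)):
        q=k&(a>lo)&(a<hi); print("  ",lo,hi,q.sum(),np.median(z[q]).round(4) if q.any() else None)
    print("  a",np.percentile(a[k],[1,99]).round(4),"b",np.percentile(b[k],[1,99]).round(4))
E
python3 chk.py
```

```text
time_s: 8.62
position: [0.4336, -0.1215, 0.314]
force: [-0.4, 0.0, -0.8]
time_s: 9.38
position: [0.514, 0.1462, 0.3299]
force: [-0.8, -1.3, -0.9]
top 3901 normal along a,b deg [0.01 0.05] z [0.1312 0.1338 0.1363]
   0.38 0.41 659 0.1337
   0.41 0.45 1060 0.1339
   0.45 0.49 1046 0.1338
   0.49 0.53 1008 0.1338
   0.53 0.55 128 0.1326
  a [0.3852 0.5352] b [0.1415 0.2676]
scene 2254 normal along a,b deg [ 0.37 -0.18] z [0.1307 0.1341 0.137 ]
   0.38 0.41 187 0.1339
   0.41 0.45 558 0.1341
   0.45 0.49 658 0.1343
   0.49 0.53 714 0.1341
   0.53 0.55 137 0.1315
  a [0.3903 0.5365] b [0.1446 0.2694]
```

View pics/scene4.png

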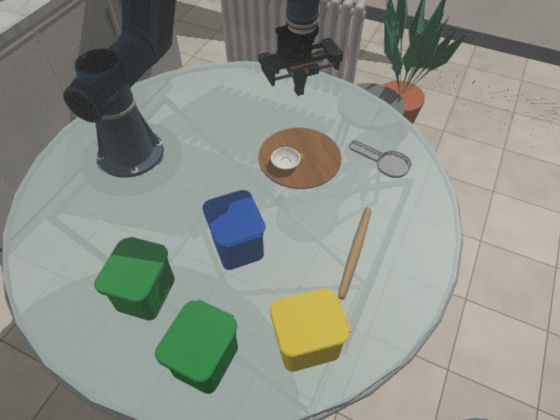

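View pics/top4.png

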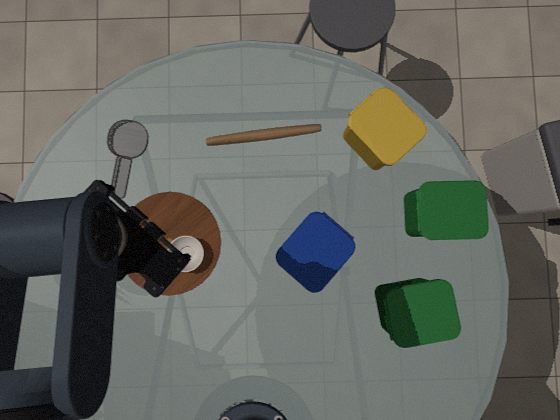

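The lid is flat at z≈0.134 from front to back, the canister is at its old place (top px 316,250), and the bystanders sit at the same pixels as before. Handing in.

```bash
python3 -c "
from rig import *
print(read_state()['qvel'].round(2)); print(hand_in())"
```

```text
[-1.38 -0.37  0.5   0.05  0.07  0.17]
the job is handed in; nothing more can be done
None
```

The blue walnut canister is shut, and I handed the job in at about 9.5 s of the 38 s allowed. With the gripper closed, I pushed the lid over from behind on its outside, then pressed its front part down.

- **Shut:** the press met a rigid stop at the shut height, fingertips at z = 0.134 m, with 26 N at the end. After I lifted off, the lid's face measured level at 0.134 m from front to back in both cameras, apart from 0.132 m at the very hinge edge. The scene camera's plane fit was 0.4° off level, which is within its noise.
- **Snap:** I never saw the 5 to 8 N peak as the bead rode over the nib, because force is only read at the end of each move. That it snapped rests on the stop at shut height and the lid staying flat after release.
- **Canister and bystanders:** the canister's edges are where they were to within a few mm. By eye, the lazy Susan, sauce dish, rolling pin, ladle rest and the green and yellow look-alikes are at the same pixels as before. In the last top picture the gripper hung above part of the lazy Susan and dish, touching nothing; the scene picture shows both clearly.

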